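Top up the cell storage box from the gravity rack

ROBOT

A 7-joint arm with a two-finger parallel gripper is mounted at the origin on the work surface. World frame = base frame: x ahead of the robot, y to its left, z up, the work surface at z = 0. Lengths are in m, angles in degrees, forces in N, time in s.
With the tool pointing down it reaches from about 0.425 to 0.925 m from the base axis. Payload 6.8 kg.
Tool frame: the origin (TCP) lies at the very end of the fingers, on their centre line; the grasp point (between the pads) lies 19 mm behind it; z points along the fingers, y is the direction in which the jaws open and shut (so a half turn about z gives the same grasp; the last joint's range is limited). The gripper opens to 85 mm and grips with 20 to 120 N. Pads are 22 mm wide; open, the fingers measure 114 mm over their backs; the gripper's body (76 mm by 85 mm) begins 54 mm behind the grasp point. The pads swing forward as they close: fully open they stand 13 mm farther back than shut.
Start: joints at [61.816, 27.33, 1.283, 89.118, -0.659, 63.558, -4.761], TCP at [0.253, -0.626, 0.231] pointing down, gripper open.
Joint ranges: [-169.35, 169.35], [-19.33, 120.38], [-80.79, 83.38], [13.8, 139.57], [-78.32, 258.32], [9.67, 109.79], [-169.56, 169.56]. Speed limits (degrees/s): [136.94, 136.94, 180, 180, 180, 180, 180].

INTERFACE

Orientations are given as [roll, pitch, yaw] about the fixed x, y, z axes, in that order (R = Rz(yaw) Ry(pitch) Rx(roll)).
In Python, from bench import state, optics, job, models gives the robot as it stands.
- The arm moves only by the shell command python3 -m inch 'ROWS' [OPENING] [FORCE]. ROWS is JSON, one flat list of numbers, 6 for each row, row after row: the shift along the world's x, y, z in cm, then the turn, a rotation vector about the world's x, y, z in degrees. In form: [dx, dy, dz, wx, wy, wz, dx, dy, dz, wx, wy, wz, ...]. A call has 1 to 12 rows; each row is the pose to reach, as a shift and turn from the pose commanded when the call began; what a row does not reach only later rows make up. A row lasts 1/10 s, in which the tool goes at most 50 mm and 8.59 degrees, less where a joint would pass 70% of its speed; a pose out of reach is approached as far as the arm can. A call with a gripper value outside its range is refused whole. OPENING is the closure, from 0 (fully open) to 1 (shut), set as the call begins (- or left out, the last holds). The fingers move at their own pace and stop on an object; FORCE is the grip in N (left out, the last holds). Time passes only in rows, so rows that repeat a pose let the fingers close. It gives the time, the measured TCP pose, the force and the opening at its end, in the units of the state.
- state(): the state, without advancing time (a new reading comes with each control period).
- optics.grab_frame(name): name is "side" or "top" or "wrist"; returns a dict with "frame" (420x560x3 uint8, red, green, blue), "fx", "fy", "cx", "cy" (pixels), "k1" (the pictures are not rectified: a ray, as slopes to the right and down, at radius r is drawn at 1 + k1 r^2 times it, then the intrinsics apply), "rvec" (rotation vector, rad) and "tvec" (3), from world to camera coordinates, as OpenCV has them. Camera axes: x right, y down, z forward; pixel columns grow to the right and rows downward; lengths in m; the calibration is good to about 2 mm. A picture is of the moment at which its call begins. There is no depth.
- job.finish_job(): hands the job in, once; it reports no verdict.
Trained networks look in a picture, given as the dict that the camera call returned (one of the last four; its "shot" number tells which), for a name from the list of things; names that differ only in an ending like _2 or _b are one class to them, and where a whole thing is asked for, a point or a joint stands for the part that bears it (a point fixed in the world has none). Each returns a list of dicts, best first, with "confidence" (0 to 1); they miss things now and then, are a little off and sometimes report something else, mostly with a low value. They report only what shows in the picture. A call takes as long as a camera call.
- models.look_for(picture, name): "box" ([left, top, right, bottom] in pixels, round what is visible of it).
- models.spot_point(picture, name): "pixel" ([column, row] in pixels: a listed point, or the origin of a listed thing).
The state is a dict: "time_s": time; "qpos": joint angles; "qd": joint speeds; "joint_torque": joint torques, N m; "eef_pos": TCP position; "ee_rot": TCP orientation; "wrist_force": force on the tool from outside, world axes, zero at the start; "wrist_torque": the same for the moment, N m; "finger_gap": finger opening in m.
Only numpy, scipy, OpenCV 4.12 (cv2) and the standard library are available. Lean on these libraries where they do the work, as an engineer would, in place of code of your own. Each camera call takes 0.05 s, during which the arm holds its last target.

TASK

The storage box of lithium cells is one short: take the lowest cell from the sloping feed rack so that the next one rolls down to the stop, and lay it in the box's empty cradle, set down rather than dropped. Then put the lid on the box so that it sits fully down all round, handle up. Leave the other cells in the rack and in the box, and the other things on the bench, where they are.

Things in the scene. Friction and masses are not known exactly. Their poses are not given: they have to be found in the camera images.
- rack: sloping feed rack, aluminium on a dark foot 170 x 64 mm, fixed to the bench. Two runners (outer edges 16 mm either side of the middle) rise 14 degrees along the rack's +x; the cells lie across them touching, axes along the rack's y, the lowest against the stop. Guide cheeks (28.5 mm either side, to 13 mm above the cells' axes) begin 24 mm uphill of the lowest cell. Origin on the bench under the lowest cell's middle.
- pickup (a point): middle of the cell that lies at the rack's stop, 50 mm above the bench, straight above the rack's origin. The cell overhangs the runners by 9 mm at both ends and nothing stands beside it there: its flat ends are free to be gripped from above, and fingers may reach below it, down to 10 mm above the bench.
- cell_1: the lowest cell in the rack, at the stop, the one to take: flat-ended lithium cell, a plain dark cylinder 26 mm in diameter and 50 mm long, 85 g; origin in its middle, its y axis along the cylinder (it may roll about that axis)
- cell_2: the next cell in the rack, alike, 26 mm uphill; it rolls down to the stop by itself when the lowest is lifted out
- cell_3: third cell in the rack, alike
- cell_4: fourth and highest cell in the rack, alike
- case: open grey storage box, 156 mm (its x) by 114 mm (its y), 44 mm high, walls and floor 3 mm, fixed to the bench; origin on the bench under its centre. Two saw-tooth ribs inside (y = -14 and 14 mm, 6 mm thick) form four V cradles at x = -54, -18, 18, 54 mm, where cells lie along the box's y, axes 26 mm above the bench, tops 5 mm below the rim. Three are filled, one is empty.
- free_bay: no object, only a place: where the middle of a cell seated in the empty cradle lies (26 mm above the bench); axes as the box's. Between the cell's ends, which overhang the ribs, and the box's walls there are 29 mm for a finger.
- stock_a: a cell already in the box, alike
- stock_b: a cell already in the box, alike
- stock_c: a cell already in the box, alike
- lid: loose white lid of the box, 120 g, lying handle up on the bench: plate 156 mm (its x) by 114 mm (its y), 3 mm thick; origin at the centre of the plate's underside. A tapered tongue 6 mm deep under it drops inside the box's rim (play 2 mm a side when seated, 4 mm at its tip). Seated, the plate lies on the rim, its origin 44 mm above the bench over the box's; either way round fits.
- lid_handle (a point): middle of the lid's bow handle: a bar 86 mm along the lid's x, 12 mm wide (y) and 12 mm high, this point 26 mm above the plate's underside over the lid's centre; beneath the bar there are 17 mm of free space to the plate, 62 mm long between the end posts
- air_can: aluminium spray can, 66 mm in diameter, 206 mm high; leave it; origin under its centre
- screwdriver: screwdriver lying on the bench, 200 mm along its x, 26 mm thick; leave it; origin under its middle
- bracket: small red printed angle bracket, 44 x 30 x 34 mm; leave it; origin under its centre
- mouse: black computer mouse, 104 x 60 x 34 mm; leave it; origin under its centre
- thermometer: white desk thermometer, 62 mm wide, 100 mm high; leave it; origin under its centre
- tape_roll: roll of paper tape, 90 mm in diameter, 24 mm high; leave it; origin under its centre

How it is judged (in metres and radians):
On the way, in this order (a step that is already met when the one before it is completed fails the run):
1. the lowest cell has been taken out of the rack and the next one has rolled to the stop (distance between cell_1 and pickup above 0.05 m and distance between cell_2 and pickup below 0.005 m), for 0.2 s.
2. the cell lies in the box's empty cradle, let go (z of cell_1 in the frame of case between 0.023 and 0.029 m and y of cell_1 in the frame of case between -0.015 and 0.015 m and x of cell_1 in the frame of case between -0.062 and 0.062 m and angle between the y axis of cell_1 and the y axis of case, either way round below 0.12 rad and contact force between the fingers and cell_1 below 0.05 N), for 0.2 s.
At the end, for the whole second after the job is handed in: All four cells lie seated in the cradles (height within 3 mm, within 15 mm along y, 0.12 rad); the lid is on the rim, handle up (within 2.5 mm of its seat, 6 mm sideways, 0.08 rad yaw); the next cell is at the rack's stop (5 mm), two behind it in the track; all at rest (z of cell_1 in the frame of case between 0.023 and 0.029 m and y of cell_1 in the frame of case between -0.015 and 0.015 m and x of cell_1 in the frame of case between -0.062 and 0.062 m and angle between the y axis of each of cell_1, stock_a, stock_b, stock_c and the y axis of case, either way round below 0.12 rad and z of stock_a in the frame of case between 0.023 and 0.029 m and y of stock_a in the frame of case between -0.015 and 0.015 m and x of stock_a in the frame of case between -0.062 and 0.062 m and z of stock_b in the frame of case between 0.023 and 0.029 m and y of stock_b in the frame of case between -0.015 and 0.015 m and x of stock_b in the frame of case between -0.062 and 0.062 m and z of stock_c in the frame of case between 0.023 and 0.029 m and y of stock_c in the frame of case between -0.015 and 0.015 m and x of stock_c in the frame of case between -0.062 and 0.062 m and z of lid in the frame of case between 0.041 and 0.0465 m and horizontal distance between lid and case below 0.006 m and angle between the x axis of lid and the x axis of case, either way round below 0.08 rad and angle between the z axis of lid and the z axis of case, either way round below 0.03 rad and angle between lid's own z axis and vertical below 0.5 rad and distance between cell_2 and pickup below 0.005 m and y of cell_3 in the frame of rack between -0.008 and 0.008 m and distance of each of cell_3, cell_4 from where it was at the start of the episode below 0.035 m and y of cell_4 in the frame of rack between -0.008 and 0.008 m and linear speed of each of cell_1, cell_2, lid below 0.02 m/s); the robot touches nothing.
It fails at once if the taken cell is dropped (falls free faster than 0.7 m/s, about 25 mm) (linear speed of cell_1 above 0.7 m/s and contact force between each of the fingers, the arm and cell_1 below 0.05 N).
It fails at once if the lid is dropped (falls free faster than 0.7 m/s, about 25 mm) (linear speed of lid above 0.7 m/s and contact force between each of the fingers, the arm and lid below 0.05 N).
It fails at once if another cell leaves the rack (moves more than 45 mm) (distance of any of cell_2, cell_3, cell_4 from where it was at the start of the episode above 0.045 m).
It fails at once if a cell already in the box is displaced by more than 18 mm (distance of any of stock_a, stock_b, stock_c from where it was at the start of the episode above 0.018 m).
It fails at once if another thing on the bench is moved by more than 30 mm (distance of any of air_can, screwdriver, bracket, mouse, thermometer, tape_roll from where it was at the start of the episode above 0.03 m).
It also fails if it takes over 59 s, if anything falls off the work surface, if the arm or the gripper's body presses on something with over 40 N, if the wrist force passes 120 N, or if a joint passes its speed limit or range.

## Working session

There is one attempt and no reset: what is moved stays moved. The work goes in short steps, Python scripts to look and compute and a shell command to move; the robot and the scene stay as the last step left them, time stands still between calls to the robot, and variables do not carry over. Pictures are saved under pics/ and viewed, and the job is handed in when it is done.

```bash
ls; mkdir -p pics; python3 - <<'E'
from bench import state, optics, job, models
import cv2
s=state();print(s)
for n in ("side","top","wrist"):
    p=optics.grab_frame(n)
    print(n,{k:v for k,v in p.items() if k!="frame"})
    cv2.imwrite(f"pics/{n}0.png",p["frame"][:,:,::-1])
    for o in (["rack","case","cell_1","lid","lid_handle","pickup","free_bay"] if n!="wrist" else []):
        try: print(o,[(d["confidence"],d["pixel"]) for d in models.spot_point(p,o)][:6])
        except Exception as e: print(o,e)
E
```

```text
pics
{'time_s': 0.0, 'qpos': array([61.8169305 , 27.37692268,  1.27821161, 89.17880441, -0.66001106,
       63.55947445, -4.76032158]), 'qd': array([ 0.06579707,  0.02797682,  0.06838911,  0.03622037,  0.01123656,
       -0.02857749,  0.00395309]), 'joint_torque': array([-9.73539718e-04, -5.96460772e+01,  1.60763741e+00, -2.81199574e+01,
        1.24432016e-02,  9.40080383e-03,  2.78248336e-05]), 'eef_pos': array([ 0.25252334, -0.62532795,  0.23030831]), 'ee_rot': array([-1.79892277e+02,  6.28349254e-03,  2.19926591e+01]), 'wrist_force': array([ 0.03390265,  0.27344326, -0.08098663]), 'wrist_torque': array([ 0.04985927, -0.03262859,  0.01526982]), 'finger_gap': 0.08518409723129414}
side {'fx': 447.1003307801635, 'fy': 447.1003307801635, 'cx': 274.9327559837185, 'cy': 210.02367273255413, 'k1': -0.07267931990147118, 'rvec': array([ 0.94166712, -2.58659211,  0.93225578]), 'tvec': array([0.42113138, 0.30851967, 1.04464873]), 'shot': 1}
rack [(0.7, [279.3, 220.6]), (0.53, [278.3, 211.0])]
case [(0.74, [215.8, 299.2])]
cell_1 [(0.6, [256.9, 191.0]), (0.58, [273.8, 203.3]), (0.51, [201.0, 2
[... 323 characters left out ...]
0920904290528, 'cy': 206.01154393402356, 'k1': -0.1571086498411905, 'rvec': array([ 2.18897965, -1.98692639,  0.2427677 ]), 'tvec': array([-0.04038672,  0.55999564,  1.30429012]), 'shot': 2}
rack [(0.75, [293.6, 217.0])]
case [(0.82, [190.0, 215.7])]
cell_1 [(0.77, [299.5, 212.6]), (0.53, [297.2, 195.0]), (0.5, [298.6, 205.5])]
lid [(0.59, [396.2, 228.2])]
lid_handle [(0.77, [395.2, 231.6])]
pickup [(0.88, [294.3, 211.0])]
free_bay []
wrist {'fx': 338.69770407306305, 'fy': 338.69770407306305, 'cx': 278.61903534812996, 'cy': 215.08914506115357, 'k1': -0.04492198005503681, 'rvec': array([-2.38310105,  1.60702282,  0.25058564]), 'tvec': array([-0.67613425, -0.04137642,  0.37908619]), 'shot': 3}
```

View pics/top0.png

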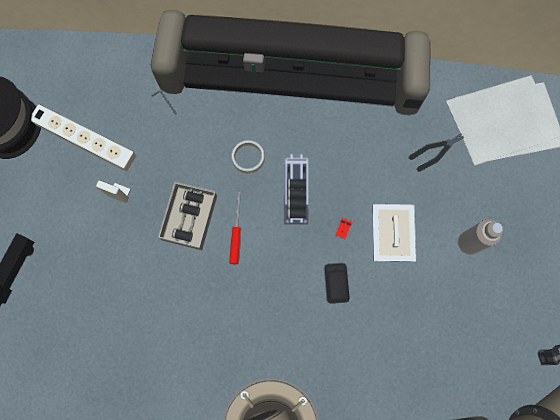

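View pics/side0.png

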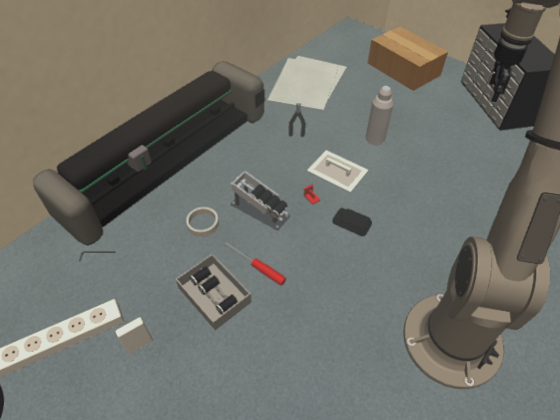

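View pics/wrist0.png

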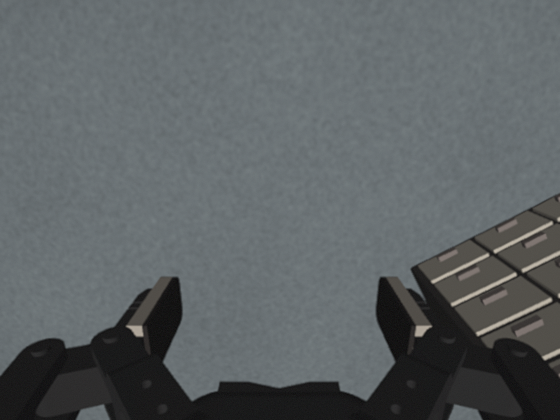

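```bash
cat > h.py <<'E'
import numpy as np, cv2
from scipy.optimize import least_squares
def K(p): return np.array([[p["fx"],0,p["cx"]],[0,p["fy"],p["cy"]],[0,0,1]])
def D(p): return np.array([p["k1"],0,0,0,0.])
def proj(p,X): return cv2.projectPoints(np.atleast_2d(X).astype(float),p["rvec"],p["tvec"],K(p),D(p))[0][:,0]
def back(p,px,z):
    u=cv2.undistortPoints(np.array(px,float).reshape(-1,1,2),K(p),D(p))[:,0]
    R=cv2.Rodrigues(p["rvec"])[0]; C=-R.T@p["tvec"]
    d=np.c_[u,np.ones(len(u))]@R
    return C+d*((z-C[2])/d[:,2])[:,None]
def crop(p,x0,y0,x1,y1,k,name):
    f=p["frame"][y0:y1,x0:x1,::-1]
    cv2.imwrite("pics/"+name,cv2.resize(f,None,fx=k,fy=k,interpolation=cv2.INTER_CUBIC))
E
python3 - <<'E'
from h import *
from bench import optics
p=optics.grab_frame("top")
crop(p,150,140,430,280,2.8,"topz.png")
a=np.concatenate([p["frame"][170:260,150:230],p["frame"][150:240,260:340],p["frame"][190:280,355:435]],1)
cv2.imwrite("pics/topz3.png",cv2.resize(a[:,:,::-1],None,fx=3.3,fy=3.3,interpolation=cv2.INTER_CUBIC))
print(back(p,[[297,212]],.05),back(p,[[188,215]],.044),back(p,[[394,232]],.01))
E
```

```text
[[ 0.55221514 -0.01584371  0.05      ]] [[0.51747205 0.27042916 0.044     ]] [[ 0.53164672 -0.28182451  0.01      ]]
```

View pics/topz3.png

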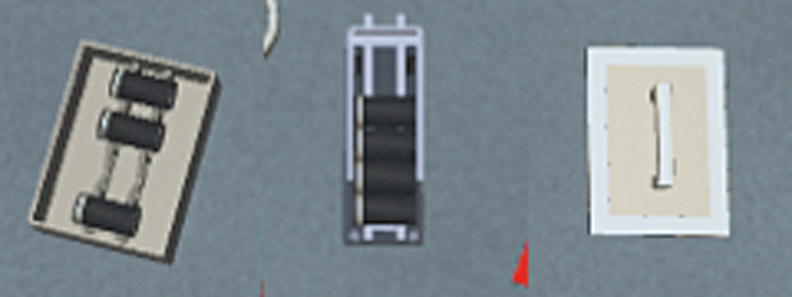

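```bash
python3 - <<'E'
from h import *
from bench import optics,state
p=optics.grab_frame("wrist"); s=state()
from scipy.spatial.transform import Rotation as Ro
R=cv2.Rodrigues(p["rvec"])[0]; C=-R.T@p["tvec"]
T=Ro.from_euler("xyz",s["ee_rot"],degrees=True).as_matrix()
print("cam in tool",T.T@(C-s["eef_pos"]),"axes in tool\n",T.T@R.T)
print(s["time_s"])
p=optics.grab_frame("top")
print(back(p,[[480,247],[236,245],[239,195],[343,230],[337,283],[117,190],[247,156]],0.0)[:,:2].round(3))
# approximate edges (crop scale 3.3)
f=lambda o,l:[[o[0]+x/3.3,o[1]+y/3.3] for x,y in l]
box=back(p,f((150,170),[(83,43),(217,72),(170,262),(32,224)]),.044);print(box.round(4),box.mean(0))
d=box[0]-box[3]+box[1]-box[2];print("box yaw",np.degrees(np.arctan2(d[1],d[0])))
lid=back(p,f((355-80*2,190),[(588,47),(722,50),(728,236),(592,233)]),.009);print(lid.round(4),lid.mean(0))
d=lid[0]-lid[3]+lid[1]-lid[2];print("lid yaw",np.degrees(np.arctan2(d[1],d[0])))
E
```

```text
cam in tool [ 0.07633981  0.00104467 -0.14240139] axes in tool
 [[ 4.23923634e-04 -9.52464550e-01 -3.04649146e-01]
 [ 9.99999909e-01  3.90642108e-04  1.70198526e-04]
 [-4.30992775e-05 -3.04649190e-01  9.52464629e-01]]
0.95
[[ 0.514 -0.526]
 [ 0.457  0.139]
 [ 0.596  0.147]
 [ 0.526 -0.145]
 [ 0.382 -0.139]
 [ 0.578  0.49 ]
 [ 0.711  0.138]]
[[0.6015 0.3177 0.044 ]
 [0.5876 0.205  0.044 ]
 [0.4299 0.2224 0.044 ]
 [0.4489 0.3369 0.044 ]] [0.516977   0.27048957 0.044     ]
box yaw -6.740871153136729
[[ 0.6035 -0.221   0.009 ]
 [ 0.6119 -0.3332  0.009 ]
 [ 0.4569 -0.3447  0.009 ]
 [ 0.4493 -0.2334  0.009 ]] [ 0.5304122 -0.2830819  0.009    ]
lid yaw 4.436042041487534
```

```bash
python3 -m inch '[1,1.2,1,0,0,-1, 4,5,3,0,0,-3, 7,9,4,0,0,-5, 10.5,13,5,0,0,-8, 14,17.5,5,0,0,-10, 17.5,22,5,0,0,-13, 21,26.5,5,0,0,-15, 24.5,30.5,5,0,0,-17, 26.5,33.2,5,0,0,-18, 27.5,34.2,5,0,0,-18, 27.5,34.2,5,0,0,-18, 27.5,34.2,5,0,0,-18]' 0 20; python3 - <<'E'
from h import *
from bench import optics,state,models
p=optics.grab_frame("wrist"); s=state()
crop(p,0,0,560,420,1.4,"lid1.png")
np.save("pics/lid1.npy",p,allow_pickle=True)
for n in("lid","lid_handle"):
  print(models.spot_point(p,n))
print(s["eef_pos"],s["ee_rot"],s["time_s"])
E
```

```text
time_s: 2.2
eef_pos: [0.528, -0.2835, 0.2813]
ee_rot: [180.0, 0.0, 4.1]
wrist_force: [-0.5, -0.6, -1.0]
finger_gap: 0.0856
[{'pixel': [277.0, 167.6], 'confidence': 0.73}, {'pixel': [166.5, 162.8], 'confidence': 0.28}]
[{'pixel': [276.6, 173.8], 'confidence': 0.63}]
[ 0.52715458 -0.28488336  0.28124747] [1.79960288e+02 3.31263754e-02 3.93737816e+00] 2.25
```

View pics/lid1.png

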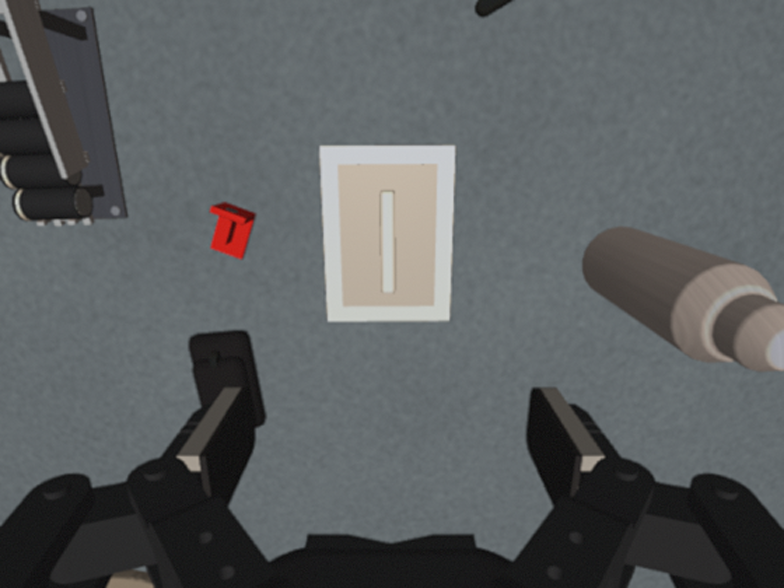

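```bash
python3 - <<'E'
from h import *
p=np.load("pics/lid1.npy",allow_pickle=True).item()
f=p["frame"].astype(int)
m=((f.sum(2)>460)).astype(np.uint8)
n,l,st,ce=cv2.connectedComponentsWithStats(m)
for i in range(1,n):
    if st[i,4]>300: print(st[i],ce[i])
i=l[200,240]; print(i)
i=max(range(1,n),key=lambda i:st[i,4])
c=cv2.findContours((l==i).astype(np.uint8),cv2.RETR_EXTERNAL,cv2.CHAIN_APPROX_NONE)[0][0]
q=cv2.approxPolyDP(c,6,True)[:,0];print(q)
w=back(p,c[:,0],.009)[:,:2]
r=cv2.minAreaRect((w*1000).astype(np.float32));print(r)
h=back(p,np.array([[388,191],[388,293]])/1.4,.038);print(h)
E
```

```text
[  0   0  47 127 343] [21.25072886 58.00291545]
[  228   104    97   126 11528] [276.49583622 165.00754684]
3
[[229 104]
 [234 229]
 [320 228]
 [324 104]]
((530.6552734375, -282.5560607910156), (155.85020446777344, 113.73690795898438), 4.332605361938477)
[[ 0.57329554 -0.28032691  0.038     ]
 [ 0.48863546 -0.28629034  0.038     ]]
```

```bash
python3 -m inch '[0.1,1.5,0,0,0,-0.5, 0.3,5.5,0,0,0,-1, 0.6,10,0,0,0,-2, 0.9,14.5,0,0,0,-3, 1.1,19,0,0,0,-4, 1.3,23,0,0,0,-4, 1.5,25.5,-1,0,0,-4, 1.5,26.8,-2,0,0,-4, 1.5,26.8,-2,0,0,-4, 1.5,26.8,-2,0,0,-4]'; python3 - <<'E'
from h import *
from bench import optics,state,models
p=optics.grab_frame("wrist"); s=state()
crop(p,0,0,560,420,1.4,"rack1.png")
np.save("pics/rack1.npy",p,allow_pickle=True)
for n in("cell_1","rack","pickup"):
  print(models.spot_point(p,n))
print(s["eef_pos"],s["ee_rot"],s["time_s"])
E
```

```text
time_s: 3.35
eef_pos: [0.5425, -0.0183, 0.261]
ee_rot: [179.9, 0.1, -0.2]
wrist_force: [0.6, 0.2, 0.2]
finger_gap: 0.0854
[{'pixel': [262.9, 101.2], 'confidence': 0.98}, {'pixel': [269.3, 150.8], 'confidence': 0.83}, {'pixel': [275.0, 180.5], 'confidence': 0.82}, {'pixel': [507.5, 187.8], 'confidence': 0.73}, {'pixel': [268.9, 129.0], 'confidence': 0.63}]
[]
[]
[ 0.54278858 -0.01849125  0.26135246] [ 1.79941666e+02  9.02730190e-03 -2.03642659e-01] 3.4
```

View pics/rack1.png

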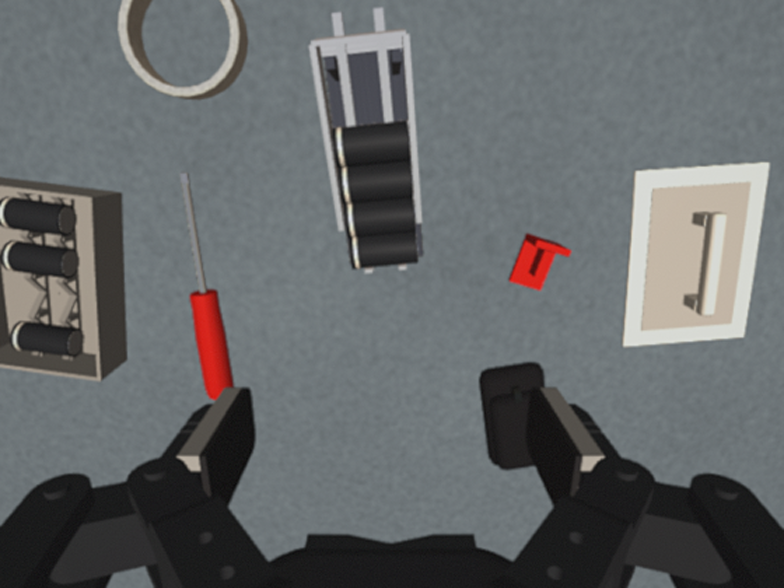

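```bash
cat >> h.py <<'E'
def Rz(a): a=np.radians(a); return np.array([[np.cos(a),-np.sin(a),0],[np.sin(a),np.cos(a),0],[0,0,1]])
def cyl(c,yaw,r=.013,L=.05,n=40):
    t=np.linspace(0,2*np.pi,n,endpoint=False)
    P=np.concatenate([np.c_[r*np.cos(t),np.full(n,s*L/2),r*np.sin(t)] for s in(-1,1)])
    return P@Rz(yaw).T+c
def overlay(p,polys,x0,y0,x1,y1,k,name):
    f=cv2.resize(p["frame"][y0:y1,x0:x1,::-1],None,fx=k,fy=k,interpolation=cv2.INTER_CUBIC).copy()
    for q in polys:
        q=((q-[x0,y0]+.5)*k-.5)
        cv2.polylines(f,[np.round(q*16).astype(np.int32)],True,(0,255,0),1,cv2.LINE_AA,4)
    cv2.imwrite("pics/"+name,f)
def hull(q): return cv2.convexHull(q.astype(np.float32))[:,0]
E
python3 - <<'E'
from h import *
p=np.load("pics/rack1.npy",allow_pickle=True).item()
print(back(p,[[275,180.5],[274.5,179]],.05))
b=back(p,[[275,180.5]],.05)[0]
yaw=4
pol=[]
for i in range(4):
    c=b+Rz(yaw)@np.array([i*.026*np.cos(np.radians(14)),0,i*.026*np.sin(np.radians(14))])
    pol.append(hull(proj(p,cyl(c,yaw))))
overlay(p,pol,210,10,320,210,4,"r1o.png")
E
```

```text
[[ 0.54469677 -0.01630132  0.05      ]
 [ 0.54631643 -0.01578026  0.05      ]]
```

View pics/r1o.png

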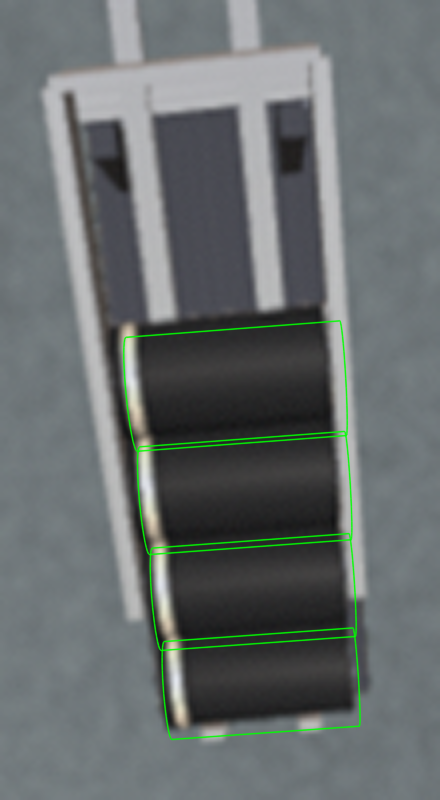

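```bash
python3 -m inch '[0.1,0,-1,0,0,1, 0.2,0.1,-4,0,0,2, 0.4,0.2,-7,0,0,4, 0.4,0.2,-9.5,0,0,4, 0.4,0.2,-10,0,0,4, 0.4,0.2,-10,0,0,4]'; python3 - <<'E'
from h import *
from bench import optics,state,models
p=optics.grab_frame("wrist"); s=state()
np.save("pics/rack2.npy",p,allow_pickle=True)
for n in("cell_1","pickup"):
  print(models.spot_point(p,n))
print(s["eef_pos"],s["ee_rot"],s["time_s"])
b=np.array([.5463,-.0158,.05]); yaw=4
pol=[]
for i in range(4):
    c=b+Rz(yaw)@np.array([i*.026*np.cos(np.radians(14)),0,i*.026*np.sin(np.radians(14))])
    pol.append(hull(proj(p,cyl(c,yaw))))
overlay(p,pol,160,0,400,290,2.05,"r2o.png")
E
```

```text
time_s: 4.15
eef_pos: [0.5462, -0.0142, 0.1605]
ee_rot: [-180.0, 0.1, 4.0]
wrist_force: [0.0, -1.1, 0.5]
finger_gap: 0.0852
[{'pixel': [277.0, 210.5], 'confidence': 0.98}, {'pixel': [275.2, 104.0], 'confidence': 0.7}, {'pixel': [277.9, 174.7], 'confidence': 0.56}]
[]
[ 0.54710131 -0.01406916  0.16167828] [-1.79997624e+02 -1.60493705e-02  3.98034036e+00] 4.2
```

View pics/r2o.png

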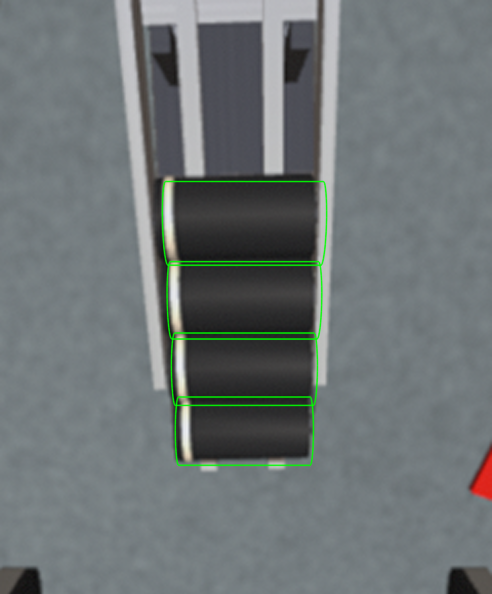

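```bash
python3 -m inch '[-0.1,-0.1,-1.5,0,0,0.5, -0.2,-0.2,-5,0,0,1, -0.2,-0.2,-8.5,0,0,1, -0.2,-0.2,-11,0,0,1, -0.2,-0.2,-12.5,0,0,1, -0.2,-0.2,-13,0,0,1, -0.2,-0.2,-13,0,0,1, -0.2,-0.2,-13,0,0,1]' 0 30; python3 - <<'E'
from h import *
from bench import optics,state,models
p=optics.grab_frame("wrist"); s=state()
crop(p,60,60,500,420,1.5,"g1.png")
print(s["eef_pos"],s["ee_rot"],s["time_s"],s["wrist_force"])
E
```

```text
time_s: 5.1
eef_pos: [0.5459, -0.0158, 0.0326]
ee_rot: [180.0, -0.1, 5.0]
wrist_force: [0.1, 0.3, 0.3]
finger_gap: 0.0854
[ 0.54592208 -0.01585675  0.0326994 ] [ 1.79990456e+02 -1.44189327e-01  4.98309908e+00] 5.15 [ 0.72075771 -0.53119654 -0.42030279]
```

View pics/g1.png

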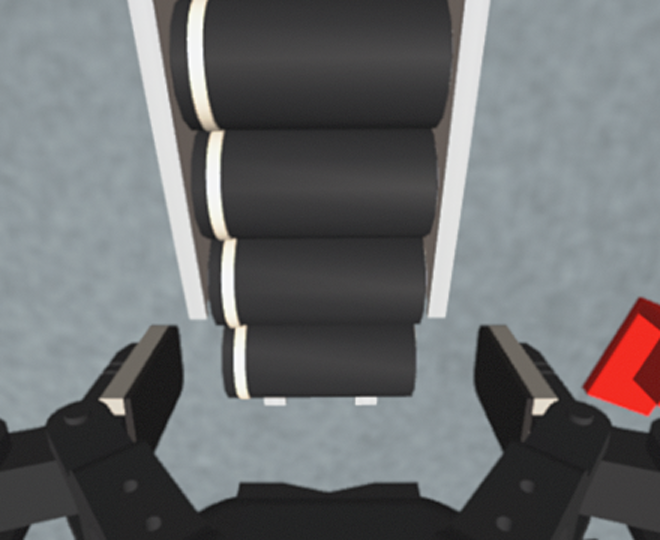

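```bash
python3 - <<'E'
from h import *
from bench import optics,state,models
p=optics.grab_frame("wrist"); s=state()
b=np.array([.5475,-.0135,.05]); yaw=5
pol=[]
for i in range(4):
    c=b+Rz(yaw)@np.array([i*.026*np.cos(np.radians(14)),0,i*.026*np.sin(np.radians(14))])
    pol.append(hull(proj(p,cyl(c,yaw))))
# pad edges: tool +-11mm in x at grasp height, gap 85
for sy in(-1,1):
    q=np.array([[dx,sy*.0425,z] for dx,z in((-.011,.034),(.011,.034),(.011,.062),(-.011,.062))])@Rz(5).T+[s["eef_pos"][0],s["eef_pos"][1],.01]
    pol.append(proj(p,q))
overlay(p,pol,100,60,460,360,2.0,"g1o.png")
E
```

```text
(no output)
```

View pics/g1o.png

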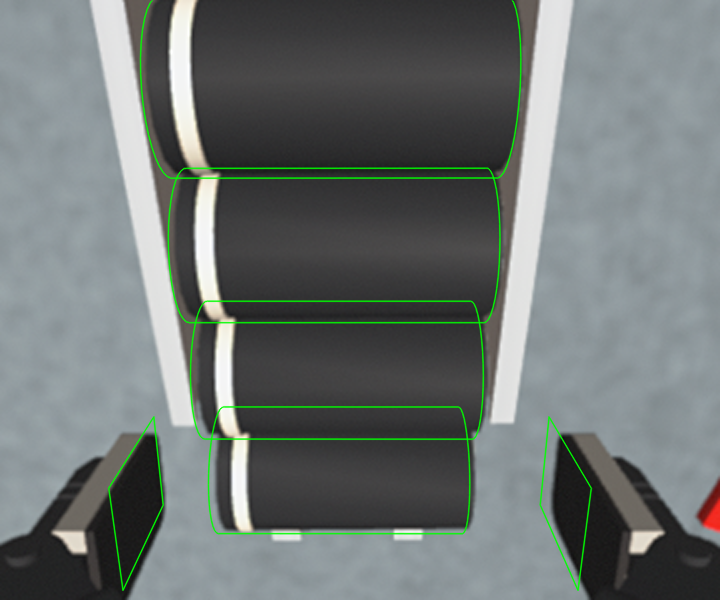

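```bash
python3 -m inch '[0,0.15,-0.4,0,0,0, 0,0.15,-0.4,0,0,0, 0,0.15,-0.4,0,0,0]'; python3 -m inch '[0,0,0,0,0,0, 0,0,0,0,0,0, 0,0,0,0,0,0, 0,0,0,0,0,0, 0,0,0,0,0,0, 0,0,0,0,0,0, 0,0,0,0,0,0, 0,0,0,0,0,0]' 1 30;  python3 - <<'E'
from h import *
from bench import optics,state,models
p=optics.grab_frame("wrist"); s=state()
crop(p,60,60,500,420,1.5,"g2.png")
print(s["eef_pos"],s["ee_rot"],s["time_s"],s["wrist_force"],s["finger_gap"])
E
```

```text
time_s: 5.5
eef_pos: [0.5447, -0.0143, 0.0274]
ee_rot: [-180.0, 0.0, 5.0]
wrist_force: [0.4, -0.7, -0.8]
finger_gap: 0.0855
time_s: 6.3
eef_pos: [0.5448, -0.0145, 0.0274]
ee_rot: [180.0, -0.0, 5.0]
wrist_force: [-1.5, -0.0, 4.1]
finger_gap: 0.0494
[ 0.54480646 -0.01445673  0.02743125] [ 1.79993553e+02 -6.18710904e-03  4.98641404e+00] 6.35 [-1.53271052 -0.08267546  5.18080693] 0.04972148857991106
```

View pics/g2.png

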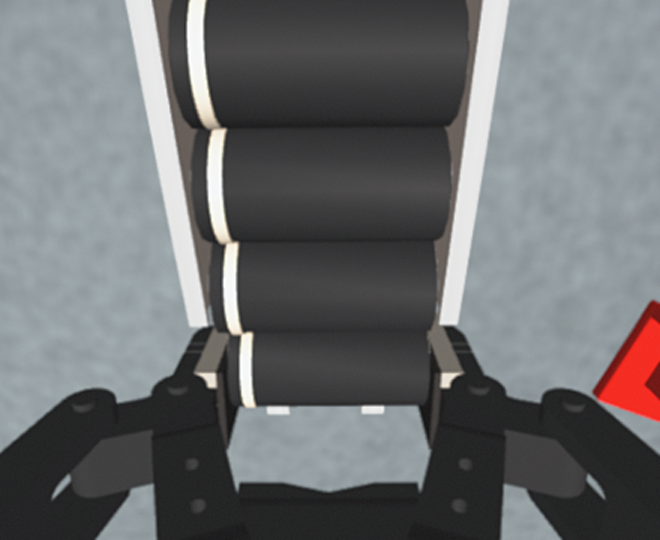

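```bash
python3 -m inch '[0,0,0.3,0,0,0, 0,0,0.8,0,0,0, -0.1,0,1.5,0,0,0, -0.3,0,2.5,0,0,0, -0.4,0,4,0,0,0, -0.4,0,6,0,0,0, -0.4,0,9,0,0,0, -0.4,0,12,0,0,0, -0.4,0,14,0,0,0, -0.4,0,15,0,0,0, -0.4,0,15,0,0,0]'; python3 - <<'E'
from h import *
from bench import optics,state,models
p=optics.grab_frame("wrist"); s=state()
crop(p,0,0,560,420,1.4,"g3.png")
print(s["eef_pos"],s["ee_rot"],s["time_s"],s["wrist_force"],s["finger_gap"])
E
```

```text
time_s: 7.45
eef_pos: [0.5417, -0.0144, 0.1793]
ee_rot: [180.0, -0.2, 5.0]
wrist_force: [0.2, 0.7, -1.0]
finger_gap: 0.0493
[ 0.54081639 -0.01446697  0.17782118] [ 1.79988742e+02 -6.54144457e-02  4.98248020e+00] 7.5 [-0.41047478 -0.02490364 -1.70935559] 0.04960408210013204
```

View pics/g3.png

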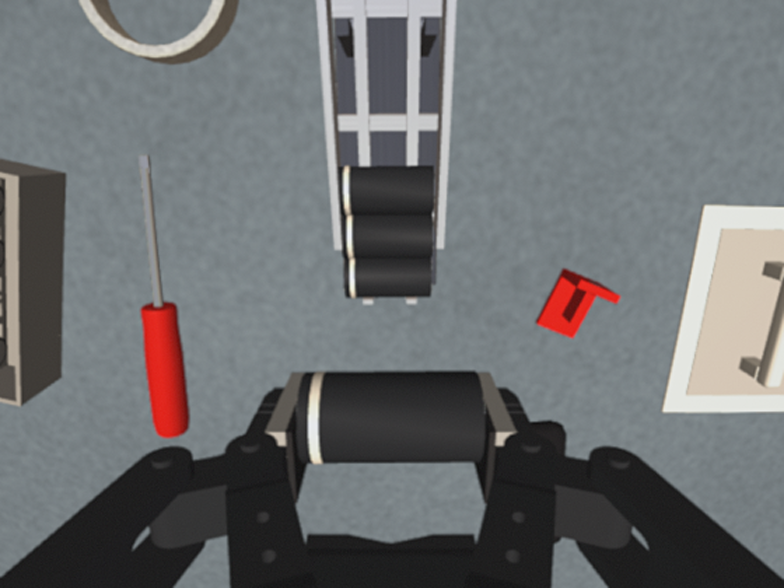

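```bash
python3 -m inch '[-0.2,1,0.5,0,0,-0.5, -1,4,1.5,0,0,-2, -2,8,2,0,0,-4, -3,12,2,0,0,-6, -4,16,2,0,0,-8, -5,20,2,0,0,-10, -6,24,2,0,0,-11, -6.7,27,2,0,0,-12, -7,28.2,2,0,0,-12, -7,28.4,2,0,0,-12, -7,28.4,2,0,0,-12, -7,28.4,2,0,0,-12]'; python3 - <<'E'
from h import *
from bench import optics,state,models
p=optics.grab_frame("wrist"); s=state()
np.save("pics/box1.npy",p,allow_pickle=True)
print(s["eef_pos"],s["ee_rot"],s["time_s"],s["wrist_force"],s["finger_gap"])
print(models.spot_point(p,"free_bay"),models.spot_point(p,"case"))
b=np.array([.517,.2705,0]);yaw=-6.7
loc=lambda P:np.array(P,float)@Rz(yaw).T+b
pol=[proj(p,loc([[x,y,.044] for x,y in((-.078,-.057),(.078,-.057),(.078,.057),(-.078,.057))]))]
for x in(-.054,-.018,.018,.054): pol.append(hull(proj(p,cyl(loc([[x,0,.026]])[0],yaw))))
overlay(p,pol,0,0,560,420,1.4,"b1o.png")
E
```

```text
time_s: 8.7
eef_pos: [0.4714, 0.2675, 0.1969]
ee_rot: [179.9, 0.0, -7.2]
wrist_force: [-0.3, -1.3, -0.9]
finger_gap: 0.0495
[0.47139534 0.26758932 0.1970472 ] [ 1.79933774e+02  5.82336468e-03 -7.17349662e+00] 8.75 [-0.76687078  0.41040962 -0.53161327] 0.04969827718043554
[] [{'pixel': [264.0, 140.5], 'confidence': 0.78}]
```

View pics/b1o.png

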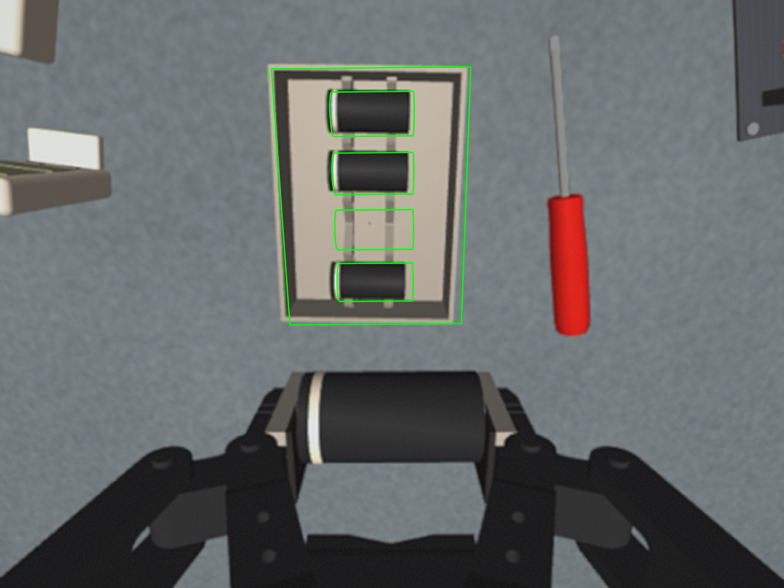

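```bash
python3 - <<'E'
from h import *
p=np.load("pics/box1.npy",allow_pickle=True).item()
b=np.array([.5183,.2733,0]);yaw=-7.6
loc=lambda P:np.array(P,float)@Rz(yaw).T+b
pol=[proj(p,loc([[x,y,.044] for x,y in((-.078,-.057),(.078,-.057),(.078,.057),(-.078,.057))]))]
for x in(-.054,-.018,.018,.054): pol.append(hull(proj(p,cyl(loc([[x,0,.026]])[0],yaw))))
overlay(p,pol,180,35,345,240,3,"b1p.png")
print(loc([[-.018,0,0],[0,0,0]]))
E
```

```text
[[0.50045812 0.27568062 0.        ]
 [0.5183     0.2733     0.        ]]
```

View pics/b1p.png

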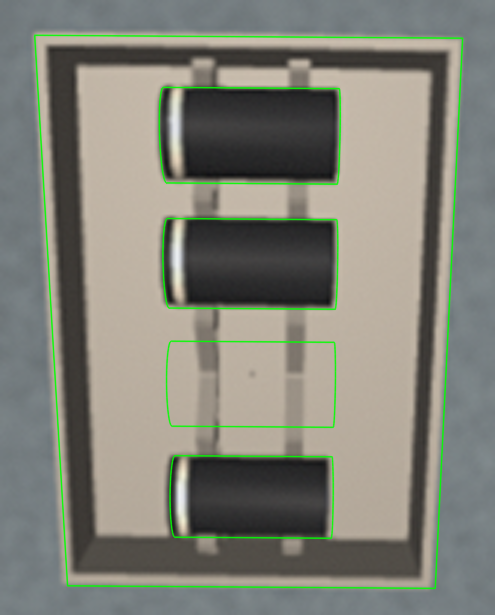

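```bash
python3 - <<'E'
from h import *
p=np.load("pics/box1.npy",allow_pickle=True).item()
T=np.array([.4714,.2675,.197]);pol=[]
for dx,dz in((.003,.0226),):
    pol.append(hull(proj(p,cyl(T+Rz(-7.17)@np.array([dx,0,dz]),-7.17))))
overlay(p,pol,180,240,380,370,3,"h1.png")
E
```

```text
(no output)
```

View pics/h1.png

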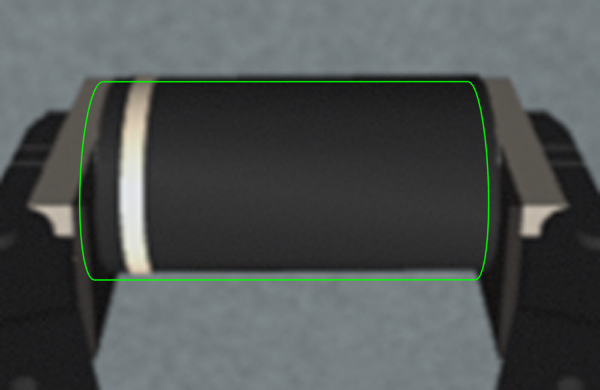

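```bash
python3 -m inch '[0.5,0.2,0,0,0,-0.2, 1.8,0.7,-1,0,0,-0.4, 2.55,1,-4,0,0,-0.4, 2.55,1,-8,0,0,-0.4, 2.55,1,-11.5,0,0,-0.4, 2.55,1,-13.2,0,0,-0.4, 2.55,1,-13.7,0,0,-0.4, 2.55,1,-13.7,0,0,-0.4]'; python3 - <<'E'
from h import *
from bench import optics,state,models
p=optics.grab_frame("wrist"); s=state()
T=s["eef_pos"]
print(T,s["ee_rot"],s["time_s"],s["wrist_force"],s["finger_gap"])
b=np.array([.5183,.2733,0]);yaw=-7.6
loc=lambda P:np.array(P,float)@Rz(yaw).T+b
pol=[proj(p,loc([[x,y,.044] for x,y in((-.078,-.057),(.078,-.057),(.078,.057),(-.078,.057))]))]
for x in(-.018,.018,.054): pol.append(hull(proj(p,cyl(loc([[x,0,.026]])[0],yaw))))
pol.append(hull(proj(p,cyl(T+Rz(yaw)@np.array([.0037,-.0015,.0226]),yaw))))
overlay(p,pol,0,0,560,420,1.4,"b2o.png")
E
```

```text
time_s: 9.65
eef_pos: [0.4965, 0.2794, 0.06]
ee_rot: [180.0, 0.0, -7.4]
wrist_force: [0.5, 0.1, -0.0]
finger_gap: 0.0494
[0.49698528 0.27988668 0.06093636] [-1.79962988e+02 -4.27167952e-02 -7.43448125e+00] 9.7 [-0.25685874 -0.67887087 -1.02668169] 0.04949576071406006
```

View pics/b2o.png

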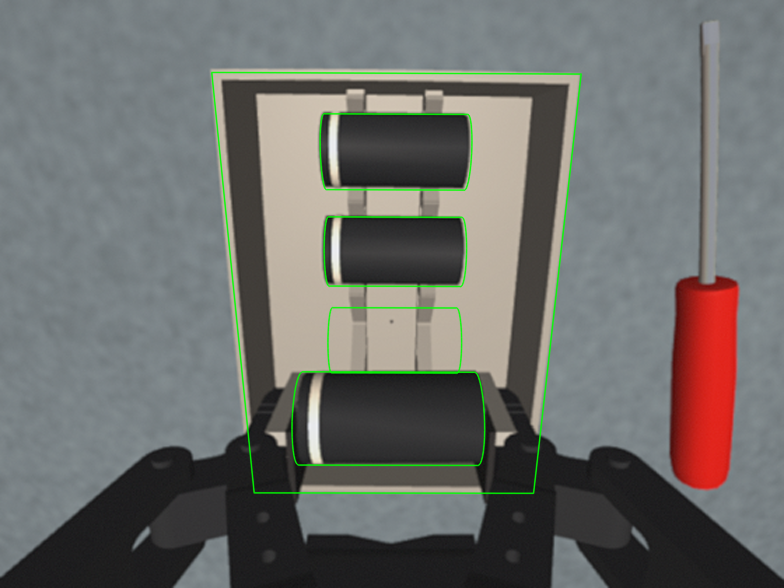

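```bash
python3 -m inch '[0,-0.2,-0.5,0,0,-0.1, 0,-0.2,-1.5,0,0,-0.1, 0,-0.2,-2.5,0,0,-0.1, 0,-0.2,-3.5,0,0,-0.1, 0,-0.2,-4.5,0,0,-0.1, 0,-0.2,-5.1,0,0,-0.1, 0,-0.2,-5.4,0,0,-0.1, 0,-0.2,-5.4,0,0,-0.1]'; python3 - <<'E'
from h import *
from bench import optics,state,models
p=optics.grab_frame("wrist"); s=state()
crop(p,0,0,560,420,1.4,"b3.png")
print(s["eef_pos"],s["ee_rot"],s["time_s"],s["wrist_force"],s["finger_gap"])
E
```

```text
time_s: 10.5
eef_pos: [0.4961, 0.2776, 0.0059]
ee_rot: [180.0, 0.0, -7.5]
wrist_force: [-1.1, -0.4, -1.3]
finger_gap: 0.0495
[0.49631699 0.27767761 0.00626503] [ 1.79999885e+02 -7.26824079e-05 -7.50953601e+00] 10.55 [ 0.80786608  0.05915625 -0.93184737] 0.04989125549742772
```

View pics/b3.png

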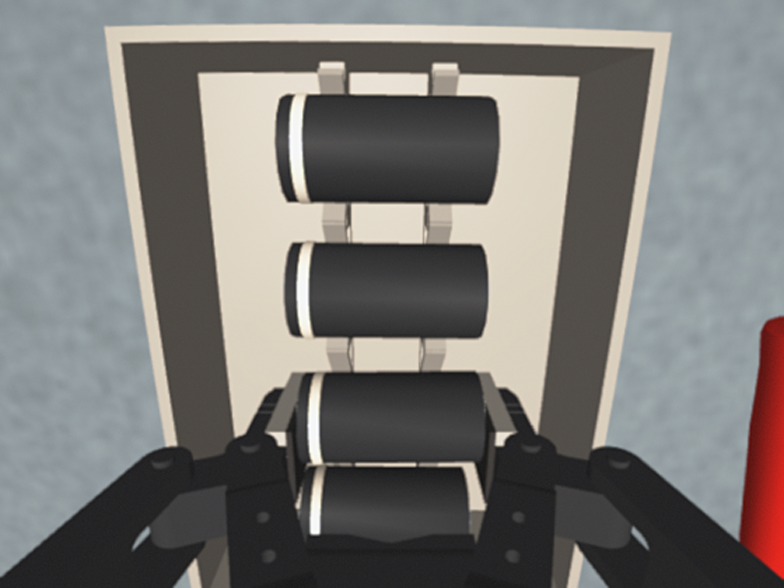

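```bash
python3 -m inch '[0,0,-0.1,0,0,0, 0,0,-0.2,0,0,0, 0,0,-0.2,0,0,0]'; python3 -m inch '[0,0,-0.05,0,0,0, 0,0,-0.1,0,0,0, 0,0,-0.1,0,0,0]'
```

```text
time_s: 10.85
eef_pos: [0.4966, 0.2778, 0.0046]
ee_rot: [-180.0, -0.0, -7.5]
wrist_force: [0.4, 0.4, -1.1]
finger_gap: 0.0494
time_s: 11.15
eef_pos: [0.4972, 0.2778, 0.0038]
ee_rot: [-180.0, -0.1, -7.5]
wrist_force: [2.0, -0.3, 3.3]
finger_gap: 0.0496
```

```bash
python3 -m inch '[0,0,0,0,0,0, 0,0,0,0,0,0, 0,0,0,0,0,0, 0,0,0,0,0,0]' 0.28; python3 - <<'E'
from h import *
from bench import optics,state,models
p=optics.grab_frame("wrist"); s=state()
crop(p,0,0,560,420,1.4,"b4.png")
print(s["eef_pos"],s["ee_rot"],s["time_s"],s["wrist_force"],s["finger_gap"])
E
```

```text
time_s: 11.55
eef_pos: [0.4959, 0.2775, 0.0031]
ee_rot: [180.0, 0.0, -7.5]
wrist_force: [0.8, 0.8, 0.1]
finger_gap: 0.0611
[0.49599644 0.27756842 0.00313562] [ 1.79985426e+02  2.27951389e-02 -7.49966879e+00] 11.6 [0.34361043 0.94743717 0.28536772] 0.06163908913292091
```

View pics/b4.png

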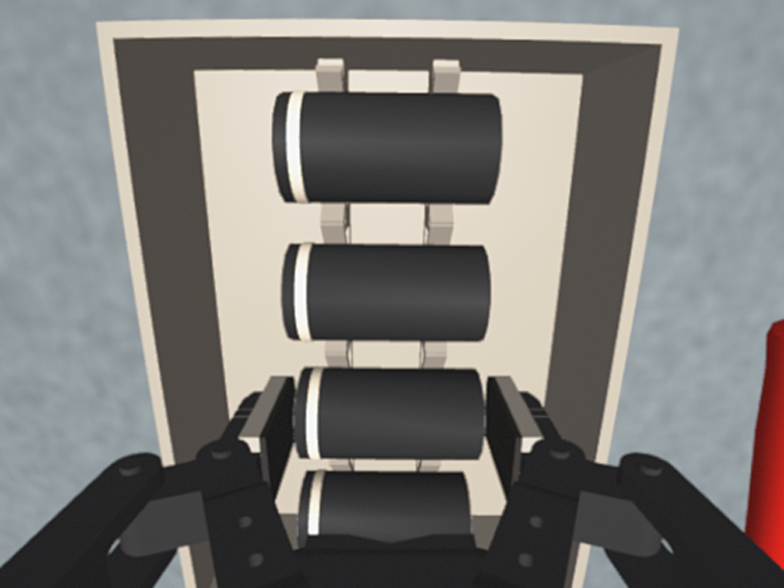

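```bash
python3 -m inch '[0,0,0.5,0,0,0, 0,0,1.5,0,0,0, 0,0,3,0,0,0, 0,0,5,0,0,0, 0,0,8,0,0,0, 0,0,12,0,0,0, -1,0,16,0,0,0, -2,0,19.5,0,0,0, -2.5,-1,21,0,0,0, -2.5,-1,21,0,0,0]'; python3 - <<'E'
from h import *
from bench import optics,state,models
p=optics.grab_frame("wrist"); s=state()
T=s["eef_pos"]
print(T,s["ee_rot"],s["time_s"],s["wrist_force"],s["finger_gap"])
b=np.array([.5183,.2733,0]);yaw=-7.6
loc=lambda P:np.array(P,float)@Rz(yaw).T+b
pol=[proj(p,loc([[x,y,.044] for x,y in((-.078,-.057),(.078,-.057),(.078,.057),(-.078,.057))]))]
for x in(-.054,-.018,.018,.054): pol.append(hull(proj(p,cyl(loc([[x,0,.026]])[0],yaw))))
overlay(p,pol,170,30,350,260,2.6,"b5o.png")
E
```

```text
time_s: 12.6
eef_pos: [0.4722, 0.2677, 0.2173]
ee_rot: [-179.8, -0.3, -7.5]
wrist_force: [-0.5, -0.0, 0.5]
finger_gap: 0.0617
[0.4718179  0.2675071  0.21538931] [-179.89992816   -0.18520127   -7.55249457] 12.65 [ 0.6652123  -0.12115341 -0.40770599] 0.06170611594347311
```

View pics/b5o.png

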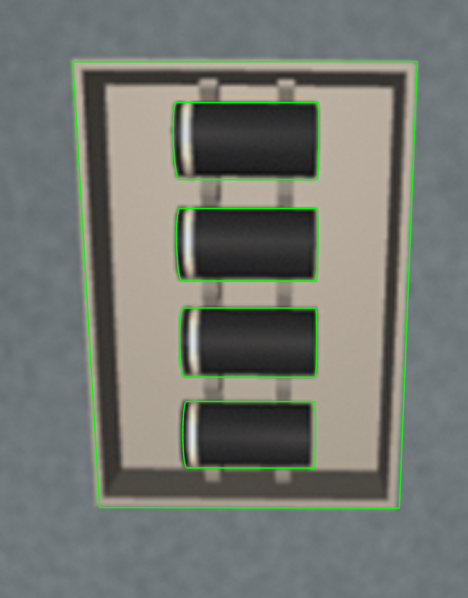

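```bash
python3 -m inch '[0,-1,0.5,0,0,0, 0.5,-4,1,0,0,1, 1,-8,1,0,0,2, 1.5,-13,1,0,0,3, 2,-18,1,0,0,4, 2.5,-23,1,0,0,5, 3,-28,1,0,0,6, 3.5,-33,1,0,0,7, 4,-38,1,0,0,8, 4.2,-43,1,0,0,9, 4.5,-48,1,0,0,10, 4.7,-52,0.5,0,0,11.5]' 0 60;  python3 -m inch '[0,-2,-1,0,0,0.3, 0,-3,-3,0,0,0.3, 0,-3.1,-5,0,0,0.3, 0,-3.1,-6,0,0,0.3, 0,-3.1,-6,0,0,0.3]'; python3 - <<'E'
from h import *
from bench import optics,state,models
p=optics.grab_frame("wrist"); s=state()
T=s["eef_pos"]
print(T,s["ee_rot"],s["time_s"],s["finger_gap"])
b=np.array([.5307,-.2826,0.006]);yaw=4.3
loc=lambda P:np.array(P,float)@Rz(yaw).T+b
pol=[proj(p,loc([[x,y,.003] for x,y in((-.078,-.057),(.078,-.057),(.078,.057),(-.078,.057))])),
 proj(p,loc([[x,y,.032] for x,y in((-.043,-.006),(.043,-.006),(.043,.006),(-.043,.006))]))]
overlay(p,pol,0,0,560,420,1.4,"l2.png")
E
```

```text
time_s: 13.85
eef_pos: [0.5173, -0.2561, 0.2177]
ee_rot: [180.0, 0.1, 3.9]
wrist_force: [-0.5, 0.7, 0.1]
finger_gap: 0.0852
time_s: 14.35
eef_pos: [0.5167, -0.2828, 0.1561]
ee_rot: [-179.9, 0.2, 4.3]
wrist_force: [-0.2, -0.2, -0.4]
finger_gap: 0.0853
[ 0.5177201  -0.28294479  0.15747262] [-1.79930934e+02  1.09810623e-01  4.31381099e+00] 14.4 0.08563949269025536
```

View pics/l2.png

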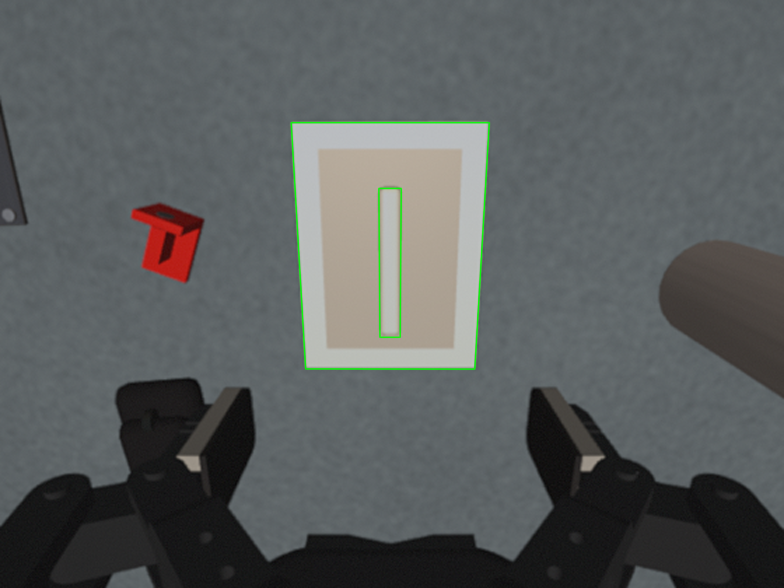

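```bash
python3 -m inch '[0.5,0,-1.5,0,0,0, 1.3,0,-5,0,0,0, 1.3,0,-9,0,0,0, 1.3,0,-12,0,0,0, 1.3,0,-13.6,0,0,0, 1.3,0,-14.2,0,0,0, 1.3,0,-14.2,0,0,0, 1.3,0,-14.2,0,0,0]'; python3 -m inch '[0,0,0,0,0,0, 0,0,0,0,0,0, 0,0,0,0,0,0, 0,0,0,0,0,0, 0,0,0,0,0,0, 0,0,0,0,0,0, 0,0,0,0,0,0, 0,0,0,0,0,0, 0,0,0,0,0,0, 0,0,0,0,0,0, 0,0,0,0,0,0, 0,0,0,0,0,0]' 1 60; python3 - <<'E'
from h import *
from bench import optics,state,models
p=optics.grab_frame("wrist"); s=state()
print(s["eef_pos"],s["ee_rot"],s["time_s"],s["finger_gap"],s["wrist_force"])
crop(p,0,0,560,420,1.4,"l3.png")
E
```

```text
time_s: 15.2
eef_pos: [0.5324, -0.2839, 0.0177]
ee_rot: [179.9, -0.1, 4.3]
wrist_force: [0.2, -0.2, -0.3]
finger_gap: 0.0853
time_s: 16.4
eef_pos: [0.5314, -0.2834, 0.0166]
ee_rot: [180.0, -0.0, 4.3]
wrist_force: [-1.2, 0.2, 5.3]
finger_gap: 0.0108
[ 0.53140616 -0.28341836  0.01656833] [ 1.79992937e+02 -1.49413003e-02  4.29018826e+00] 16.45 0.010605646547897302 [-1.4046407   0.83755999  5.15127293]
```

View pics/l3.png

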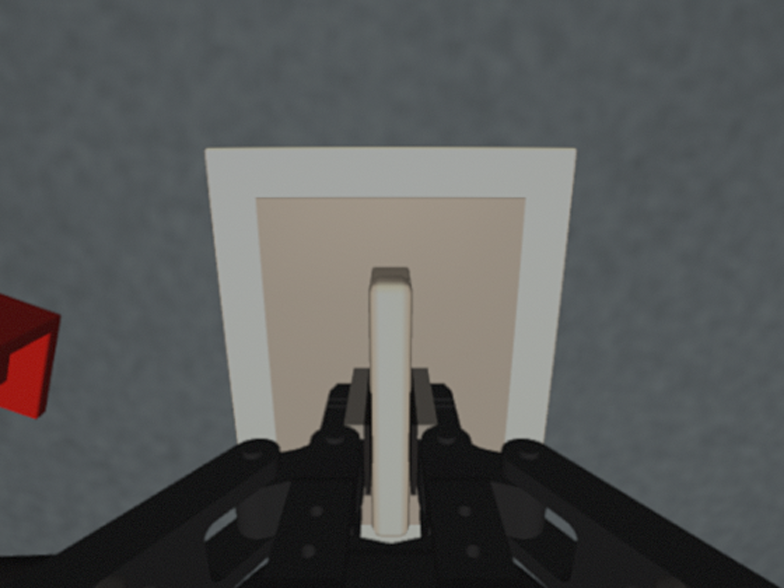

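```bash
python3 -m inch '[0,0,0.3,0,0,0, 0,0,1,0,0,0, 0,0,2.5,0,0,0, 0,0,4.5,0,0,0, 0,0,7,0,0,0, 0,0,10,0,0,0, 0,0,13,0,0,0, 0,0,16,0,0,0, 0,0,18,0,0,0, 0,0,18.5,0,0,0, 0,0,18.5,0,0,0]'; python3 - <<'E'
from h import *
from bench import optics,state,models
p=optics.grab_frame("wrist"); s=state();T=s["eef_pos"]
print(s["eef_pos"],s["ee_rot"],s["time_s"],s["finger_gap"],s["wrist_force"],s["wrist_torque"])
yaw=s["ee_rot"][2]
loc=lambda P:np.array(P,float)@Rz(yaw).T+T+[0,0,-.0106]
pol=[proj(p,loc([[x,y,.003] for x,y in((-.078,-.057),(.078,-.057),(.078,.057),(-.078,.057))])),
 proj(p,loc([[x,y,.032] for x,y in((-.043,-.006),(.043,-.006),(.043,.006),(-.043,.006))]))]
overlay(p,pol,0,0,560,420,1.4,"l4.png")
E
```

```text
time_s: 17.55
eef_pos: [0.5315, -0.2836, 0.2024]
ee_rot: [179.9, -0.1, 4.3]
wrist_force: [-1.0, 0.4, -2.5]
finger_gap: 0.0108
[ 0.53087509 -0.28326198  0.20111232] [-1.79995073e+02  1.36541877e-02  4.28586266e+00] 17.6 0.010884853312054544 [ 0.36930382 -0.51887612 -1.11070809] [-0.03553955  0.02258868  0.01791955]
```

View pics/l4.png

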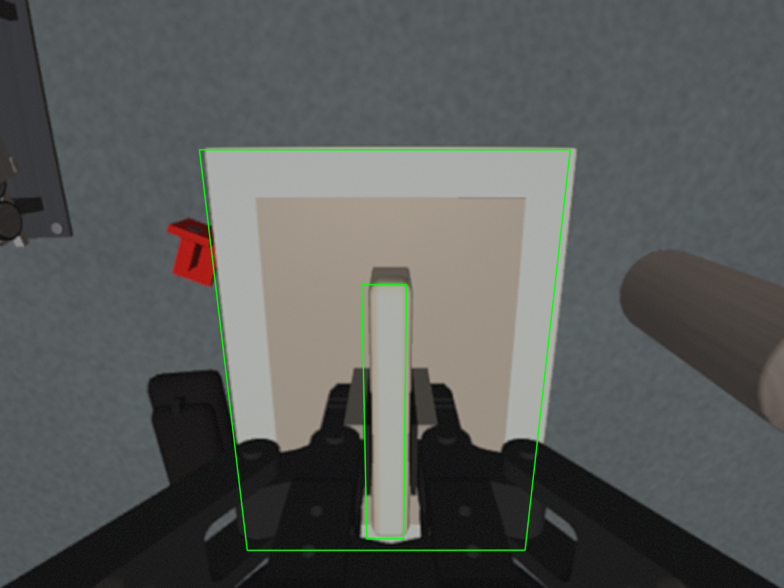

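```bash
python3 -m inch '[0,0.7,0,0,0,0, 0,2.5,0,0,0,-0.5, 0,5.5,0,0,0,-1, -0.2,9.5,0,0,0,-2, -0.4,14,0,0,0,-3, -0.5,18.5,0,0,0,-4, -0.6,23,0,0,0,-5, -0.7,27.5,0,0,0,-6, -0.8,32,0,0,0,-7, -0.9,36.5,0,0,0,-8, -1,41,0,0,0,-9, -1.1,45.5,0,0,0,-10]'; python3 -m inch '[-0.1,3.5,0,0,0,-0.8, -0.1,6.5,0,0,0,-1.5, -0.2,8.7,-0.5,0,0,-1.9, -0.2,9.9,-2,0,0,-1.9, -0.2,10.3,-4.5,0,0,-1.9, -0.2,10.3,-7,0,0,-1.9, -0.2,10.3,-8,0,0,-1.9, -0.2,10.3,-8,0,0,-1.9, -0.2,10.3,-8,0,0,-1.9]'
cat > v.py <<'E'
from h import *
from bench import optics,state,models
import sys
p=optics.grab_frame("wrist"); s=state();T=s["eef_pos"]
print(s["eef_pos"],s["ee_rot"],s["time_s"],s["finger_gap"],s["wrist_force"],s["wrist_torque"])
def rect(b,yaw,a,c,z): return np.array([[x,y,z] for x,y in((-a,-c),(a,-c),(a,c),(-a,c))])@Rz(yaw).T+b
pol=[proj(p,rect(np.array([.5183,.2733,0]),-7.6,.078,.057,.044)),proj(p,rect(T+Rz(s["ee_rot"][2])@np.array([.0005,-.0016,-.0106]),s["ee_rot"][2],.078,.057,.003))]
overlay(p,pol,0,0,560,420,1.4,sys.argv[1])
E
python3 v.py l5.png
```

```text
time_s: 18.8
eef_pos: [0.5189, 0.1735, 0.2001]
ee_rot: [179.9, 0.1, -5.7]
wrist_force: [0.6, -0.1, -1.0]
finger_gap: 0.0108
time_s: 19.7
eef_pos: [0.5185, 0.2743, 0.1214]
ee_rot: [180.0, 0.0, -7.6]
wrist_force: [0.3, -0.3, -1.8]
finger_gap: 0.0106
[0.51892211 0.27459754 0.12211066] [-1.79958089e+02 -6.08163690e-02 -7.64366175e+00] 19.75 0.010838466685579806 [-0.29567761  0.99033926 -1.53936157] [ 0.03410357 -0.03676286 -0.00686442]
```

View pics/l5.png

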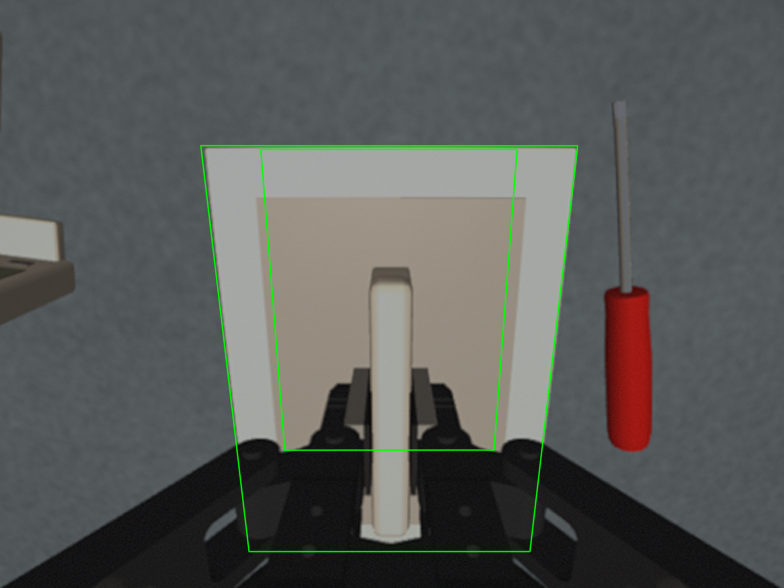

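```bash
python3 -m inch '[0,0,-1,0,0,0, 0,0,-2.5,0,0,0, 0,0,-4,0,0,0, 0,0,-5,0,0,0, 0,0,-5.4,0,0,0, 0,0,-5.4,0,0,0]'; cat > v2.py <<'E'
from h import *
from bench import optics,state
import sys
s=state();T=s["eef_pos"];y=s["ee_rot"][2];print(T,y,s["time_s"],s["wrist_force"])
def rect(b,yaw,a,c,z): return np.array([[x,y,z] for x,y in((-a,-c),(a,-c),(a,c),(-a,c))])@Rz(yaw).T+b
out=[]
for n,(x0,y0,x1,y1) in dict(top=(140,165,240,265),side=(160,240,260,340)).items():
    p=optics.grab_frame(n)
    pol=[proj(p,rect(np.array([.5183,.2733,0]),-7.6,.078,.057,.044)),proj(p,rect(T+np.array([0,0,-.0106]),y,.078,.057,.003))]
    overlay(p,pol if len(sys.argv)>2 else [],x0,y0,x1,y1,4,"tmp.png"); out.append(cv2.imread("pics/tmp.png"))
cv2.imwrite("pics/"+sys.argv[1],np.concatenate(out,1))
E
python3 v2.py ts1.png 1; python3 v2.py ts2.png
```

```text
time_s: 20.35
eef_pos: [0.5178, 0.2744, 0.0663]
ee_rot: [179.9, 0.1, -7.6]
wrist_force: [0.5, 0.3, -1.2]
finger_gap: 0.0111
[0.51775966 0.27436141 0.06628994] -7.6049637098920995 20.35 [ 0.49766143  0.27887899 -1.15777766]
[0.51849935 0.27480232 0.06745791] -7.610259143957722 20.45 [ 0.39700029  0.79041791 -0.78371386]
```

View pics/ts1.png

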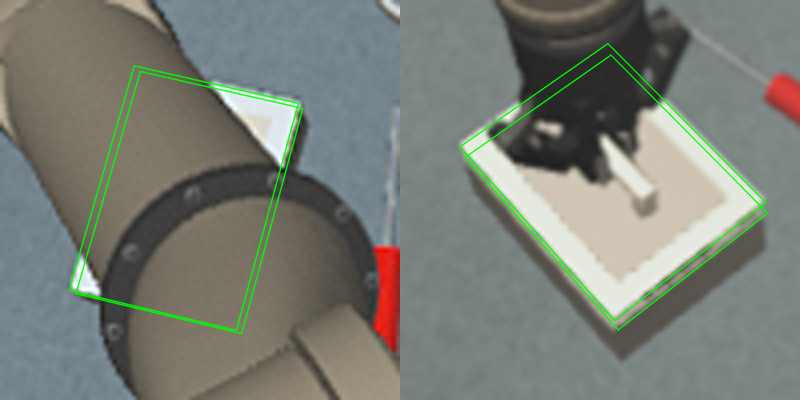

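View pics/ts2.png

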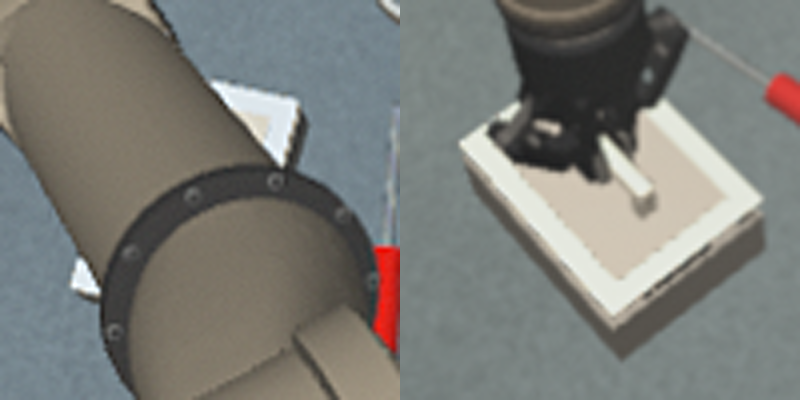

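```bash
python3 -m inch '[0,0,-0.2,0,0,0, 0,0,-0.4,0,0,0, 0,0,-0.6,0,0,0, 0,0,-0.8,0,0,0, 0,0,-0.8,0,0,0]'; python3 -m inch '[0,0,-0.1,0,0,0, 0,0,-0.2,0,0,0, 0,0,-0.3,0,0,0, 0,0,-0.3,0,0,0]'
```

```text
time_s: 21.05
eef_pos: [0.518, 0.2744, 0.0589]
ee_rot: [180.0, 0.0, -7.6]
wrist_force: [-0.5, -0.8, -1.2]
finger_gap: 0.0108
time_s: 21.45
eef_pos: [0.5182, 0.2746, 0.0561]
ee_rot: [180.0, 0.0, -7.6]
wrist_force: [-0.4, 0.0, -0.4]
finger_gap: 0.0108
```

```bash
python3 -m inch '[0,0,-0.05,0,0,0, 0,0,-0.1,0,0,0, 0,0,-0.15,0,0,0, 0,0,-0.15,0,0,0]'; python3 -m inch '[0,0,-0.05,0,0,0, 0,0,-0.1,0,0,0, 0,0,-0.1,0,0,0]';python3 v2.py ts3.png
```

```text
time_s: 21.85
eef_pos: [0.5182, 0.2745, 0.0547]
ee_rot: [180.0, 0.0, -7.6]
wrist_force: [-0.0, 0.2, -0.9]
finger_gap: 0.0107
time_s: 22.15
eef_pos: [0.5183, 0.2746, 0.0543]
ee_rot: [180.0, -0.0, -7.6]
wrist_force: [-1.0, -1.1, 4.7]
finger_gap: 0.0108
[0.51829645 0.27461939 0.05425273] -7.611309210630346 22.15 [-0.98885796 -1.13016821  4.74479647]
```

View pics/ts3.png

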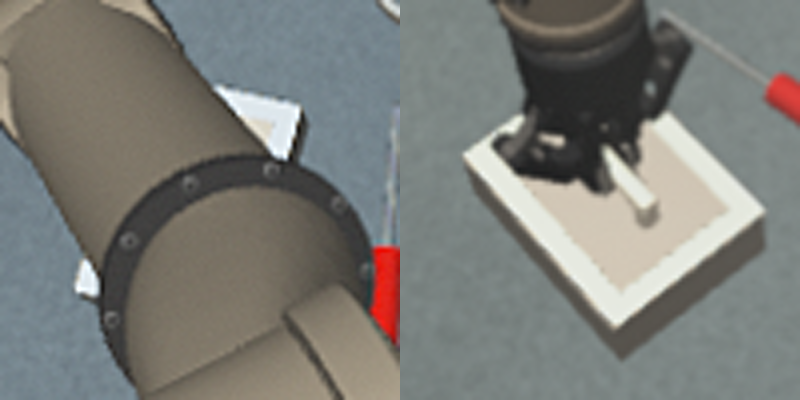

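```bash
python3 -m inch '[0,0,0,0,0,0, 0,0,0,0,0,0, 0,0,0,0,0,0, 0,0,0,0,0,0, 0,0,0,0,0,0]' 0.4; python3 -m inch '[0,0,0.5,0,0,0, 0,0,1.5,0,0,0, 0,0,3,0,0,0, 0,0,6,0,0,0, 0,0,10,0,0,0, 0,0,14,0,0,0, -2,-3,17,0,0,0, -4,-6,19,0,0,0, -5,-7,20,0,0,0, -5,-7,20,0,0,0]'; python3 v.py l6.png; python3 v2.py ts4.png
```

```text
time_s: 22.75
eef_pos: [0.5183, 0.2746, 0.0537]
ee_rot: [180.0, 0.0, -7.6]
wrist_force: [0.7, 0.0, -0.2]
finger_gap: 0.0512
time_s: 23.75
eef_pos: [0.4683, 0.2033, 0.257]
ee_rot: [-179.9, -0.2, -7.7]
wrist_force: [1.0, 0.7, -1.2]
finger_gap: 0.051
[0.46856423 0.20441848 0.25591093] [-179.90637049   -0.18687443   -7.65989023] 23.8 0.05128146771653448 [-0.18204543  0.22433291  0.54593002] [-0.03026139  0.01450615  0.03271785]
[0.46856423 0.20441848 0.25591093] -7.659890229027104 23.8 [-0.18204543  0.22433291  0.54593002]
```

View pics/l6.png

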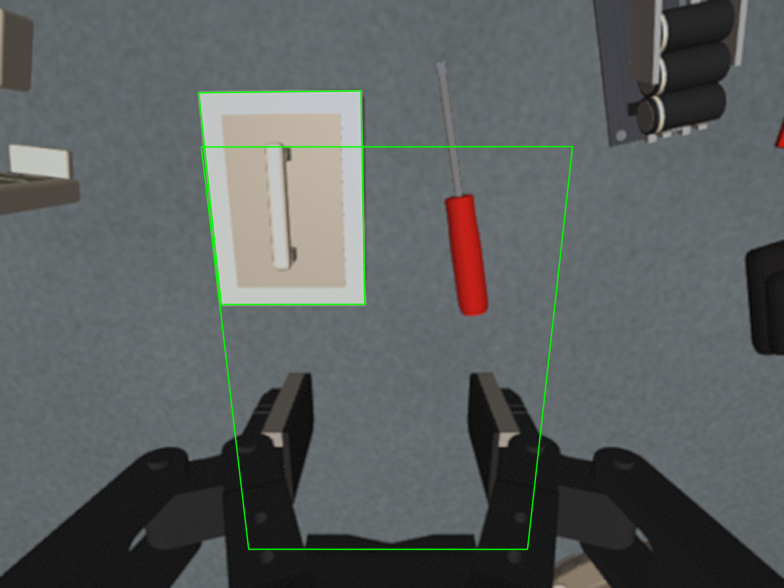

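View pics/ts4.png

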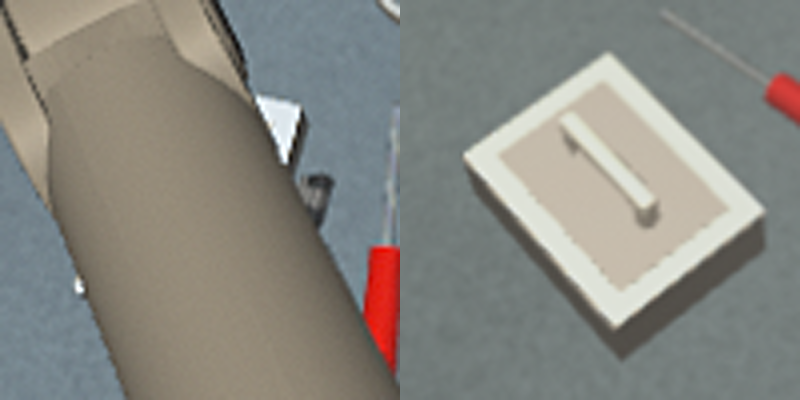

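```bash
python3 -c "
from bench import job;print(job.finish_job())"
```

```text
the job is handed in; nothing more can be done
None
```

I moved the lowest cell from the rack into the box's empty cradle, put the lid on the box handle up, and handed the job in at about 24 s of the 59 s allowed. The system gave no verdict.

- **Cell:** I gripped it by its flat ends and lowered it until it touched (about 3 N), then let go. In the wrist picture all four cells in the box lined up with their seat outlines to within about 1 mm. The next cell rolled to the stop, with two behind it.
- **Lid:** I gripped it by the handle and lowered it over the rim. It met no resistance until a 4.7 N contact at 54 mm tool height, where full seating was expected (54.6 mm). Afterwards the side picture showed no gap on the two sides it shows. In the wrist picture the lid's edges matched the box's rim outline.
- **Disagreement:** the wrist camera placed held parts about 1.5 mm to one side of the tool. I allowed for this when placing both the cell and the lid.
- **Not fully checked:** the arm covered most of the box in the last top picture, so I relied on the side and wrist views. I saw no sign that the other things on the bench moved, but I did not measure their positions again.

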